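Slide the drip tray home under the vial station

TASK

Put the orange drip tray into the open bay under the white vial station, rear edge first. The guide channel inside cannot be seen (its left wall can be felt with the side of the tray and followed), so line the tray up by touch and push it gently until the tray is fully home with the brass plunger pressed all the way in. Keep every push on the station light (below about 20 N), let go of the tray, and leave the pen, the syringe and the small vial where they are.

Things in the scene. Friction and masses are not known exactly. Their poses are not given: they have to be found in the camera images.
- catch_tray: Loose orange plastic open tray, 0.14 to 0.24 kg, body 95 (x) by 70 (y) by 20 mm high, flat underside that slides on the bench. Origin: centre of its underside; x points to the rear edge, which enters the bay first (47.5 mm from the origin), z up. From its front edge a tongue (30 mm wide, top at 9 mm) leads to an upright grip centred at x = -82.5 mm: 28 mm along x, 16 mm along y, top at z = 68 mm.
- tray_grip (a point): Point in the tray's upright grip, on its centre line, 55 mm above the tray's underside and 82.5 mm in front of the tray's origin; axes as the tray's. The grip can be pinched here from above across its 16 mm thickness (tray's y).
- station: White vial station fixed to the bench, 110 (x) by 140 (y) by 44 mm high, teal vial plate on its deck (top at 66 mm). Origin: centre of its underside; x points from its open front (x = -55 mm) to its closed back, y to its left, z up. Below the deck (underside 29 mm above the bench) is a bay with no floor, open in front only, 128 mm wide (y = -64 to +64 mm).
- bay_mouth (a point): Middle of the bay's open front, on the bench (station x = -55, y = 0); axes as the station's. Hidden inside is a rigid guide channel 72.5 mm wide, parallel to the station's x; its centre line lies 3 to 21 mm left (+y) of the station's, differing each time and never read. Its walls have blunt front ends: left wall (10 mm thick) starts at station x = -38, right wall (21 mm thick) at x = 0.
- bay_stop (a point): Point on the station's centre line at the channel's end stop (station x = 44 mm, y = 0, on the bench); axes as the station's. Both channel walls reach back to the stop. Between station x = -38 and 0 a tray that entered to the right of the left wall can touch only that wall inside the bay. Home: the tray's rear edge is at the stop, its origin at station x = -3.5 mm.
- plunger (a joint): Brass plunger on the channel's centre line at the end stop, pushed in by the tray's rear edge over the last 8 mm (from x = 36 mm to 44 mm). 0 = out, 0.008 m = fully in; it resists with about 4 N and stays where it is pushed.
- pen_blue: Marker pen with blue cap, 138 mm long, lying on the bench; a bystander. Origin: its underside's centre.
- syringe: Plastic syringe, 92 mm long, lying on the bench; a bystander. Origin: its underside's centre.
- vial_clear: Clear vial with white cap, 28 mm wide, 52 mm high, standing on the bench; a bystander. Origin: its underside's centre.

How it is judged (in metres and radians):
At the end, for the whole second after the job is handed in: The tray lies flat on the bench (tilt < 0.06 rad, < 4 mm up) in the channel, its origin at most 2 mm short of home along the station's x, 0 to 25 mm left of the station's centre line and parallel within 0.06 rad, at rest; the plunger is in by more than 6.5 mm (x of catch_tray in the frame of station above -0.0055 m and y of catch_tray in the frame of station between 0 and 0.025 m and angle between the x axis of catch_tray and the x axis of station, either way round below 0.06 rad and angle between catch_tray's own z axis and vertical below 0.06 rad and height (world z) of catch_tray below 0.004 m and value of joint plunger above 0.0065 m and linear speed of catch_tray below 0.01 m/s); the robot touches nothing.
It fails at once if the station (with its guide channel and plunger) is pushed with more than 25 N by the tray or the robot (contact force between station and anything else above 25 N).
It fails at once if the pen, the syringe or the small vial is moved by more than 20 mm (distance of any of pen_blue, syringe, vial_clear from where it was at the start of the episode above 0.02 m).
It also fails if it takes over 48 s, if anything falls off the work surface, if the arm or the gripper's body presses on something with over 40 N, if the wrist force passes 120 N, or if a joint passes its speed limit or range.

ROBOT

A 6-joint arm with a two-finger parallel gripper is mounted at the origin on a cart in front of the work surface, level with it; the furniture and walls round the work are solid. World frame = base frame: x ahead of the robot, y to its left, z up, the work surface at z = 0. Lengths are in m, angles in degrees, forces in N, time in s.
With the tool pointing down it reaches from about 0.375 to 0.75 m from the base axis. Payload 9 kg.
Tool frame: the origin (TCP) lies on the centre line of the jaws, within the pads' length; the fingertips stand 19 mm ahead of it and the grasp point (between the pads) is the TCP; z points along the fingers, y is the direction in which the jaws open and shut (so a half turn about z gives the same grasp; the last joint's range is limited). The gripper opens to 85 mm and grips with 20 to 120 N. Pads are 22 mm wide; open, the fingers measure 114 mm over their backs; the gripper's body (76 mm by 85 mm) begins 54 mm behind the grasp point. The pads swing forward as they close: fully open they stand 13 mm farther back than shut.
Start: joints at [55.25, 5.964, 5.575, 89.605, 0, 77.527], TCP at [0.227, 0.555, 0.25] pointing down, gripper open.
Joint ranges: [-171.21, 171.21], [-48.23, 106.86], [-62.78, 66.21], [-105.2, 120.99], [-86.42, 89.51], [-180, 180]. Speed limits (degrees/s): [127.2, 127.2, 147.25, 180, 180, 180].

INTERFACE

Orientations are given as [roll, pitch, yaw] about the fixed x, y, z axes, in that order (R = Rz(yaw) Ry(pitch) Rx(roll)).
In Python, from station import arm gives the robot as it stands.
- The arm moves only by the tool send_rows, never from a script. Its argument "deltas" is one flat list of numbers, 5 for each row, row after row: the closure, from -1 (fully open) to 1 (shut), then the shift along the tool's x, y, z in mm, then the turn about the tool's z in rad. In form: [claw, x, y, z, twist, claw, x, y, z, twist, ...]. A call has 1 to 12 rows; each row is the pose to reach, as a shift and turn from the pose commanded when the call began, along the tool's axes at that moment; what a row does not reach only later rows make up. A row lasts 1/12 s, in which the tool goes at most 41.7 mm and 7.16 degrees, less where a joint would pass 70% of its speed; a pose out of reach is approached as far as the arm can. A call with a gripper value outside its range is refused whole. The fingers move at their own pace and stop on an object; the grip force is fixed at half the most. Time passes only in rows, so rows that repeat a pose let the fingers close. It gives the time, the measured TCP pose, the force and the opening at its end, in the units of the state.
- arm.state(): the state, without advancing time (a new reading comes with each control period).
- arm.camera(name): name is "scene" or "top"; returns a dict with "color" (420x560x3 uint8, red, green, blue), "intrinsics" (3x3 intrinsics, pixels), "world_to_cam" (4x4, takes a point from world to camera coordinates). Camera axes: x right, y down, z forward; pixel columns grow to the right and rows downward; lengths in m; the calibration is good to about 2 mm. A picture is of the moment at which its call begins. There is no depth.
- arm.job_done(): hands the job in, once; it reports no verdict.
The state is a dict: "time_s": time; "qpos": joint angles; "dq": joint speeds; "effort": joint torques, N m; "ee_pos": TCP position; "tool_rot": TCP orientation; "wrist_force": force on the tool from outside, world axes, zero at the start; "torque": the same for the moment, N m; "finger_gap": finger opening in m.
Only numpy, scipy, OpenCV 4.12 (cv2) and the standard library are available. Lean on these libraries where they do the work, as an engineer would, in place of code of your own. Each camera call takes 0.05 s, during which the arm holds its last target.

## Working session

There is one attempt and no reset: what is moved stays moved. The work goes in short steps, Python scripts to look and compute and a tool call to move; the robot and the scene stay as the last step left them, time stands still between calls to the robot, and variables do not carry over. Pictures are saved under pics/ and viewed, and the job is handed in when it is done.

Besides the shell and the picture viewer there is one more tool, called as name(argument=value, ...) on one line, values as JSON. send_rows: Moves the arm, as the interface text tells. Its arguments: {"type":"object","properties":{"deltas":{"type":"array"}},"required":["deltas"]}

```bash
mkdir -p pics; ls
python3 - <<'E'
from station import arm
import cv2,numpy as np
s=arm.state();print(s)
for n in("scene","top"):
    c=arm.camera(n);cv2.imwrite(f"pics/{n}0.png",c["color"][:,:,::-1]);np.savez(f"{n}0.npz",**c)
    print(n,c["intrinsics"],c["world_to_cam"])
E
```

```text
pics
{'time_s': 0.0, 'qpos': array([ 5.52520845e+01,  5.99938006e+00,  5.52638242e+00,  8.96062284e+01,
       -1.25742878e-03,  7.75270369e+01]), 'dq': array([ 0.00487956,  0.02229941,  0.01721795, -0.0800683 , -0.04956407,
        0.0593465 ]), 'effort': array([-1.27493126e-04, -5.56930697e+01,  5.03649688e+01,  1.72462792e-02,
       -3.12170177e-04, -2.36972545e-05]), 'ee_pos': array([0.22723498, 0.55495401, 0.24950804]), 'tool_rot': array([-1.79922372e+02, -1.58834079e-02,  1.57725038e+02]), 'wrist_force': array([ 0.15236534, -0.05244505, -0.08415562]), 'torque': array([ 0.00197115, -0.01480236,  0.01073502]), 'finger_gap': 0.08562130101413394}
scene [[509.47321697   0.         285.03444499]
 [  0.         509.47321697 211.72983423]
 [  0.           0.           1.        ]] [[-0.76397414 -0.64498936  0.01822771  0.33723988]
 [-0.26702235  0.29031228 -0.91892211  0.25013004]
 [ 0.58740325 -0.70689993 -0.39401765  0.56229034]
 [ 0.          0.          0.          1.        ]]
top [[545.06298835   0.         282.49095241]
 [  0.         545.06298835 209.93924516]
 [  0.           0.           1.        ]] [[-0.00749615 -0.99984347 -0.01602643 -0.09621481]
 [-0.98942843  0.00973737 -0.14469474  0.52319659]
 [ 0.14482815  0.01477235 -0.98934654  1.13563759]
 [ 0.          0.          0.          1.        ]]
```

View pics/scene0.png

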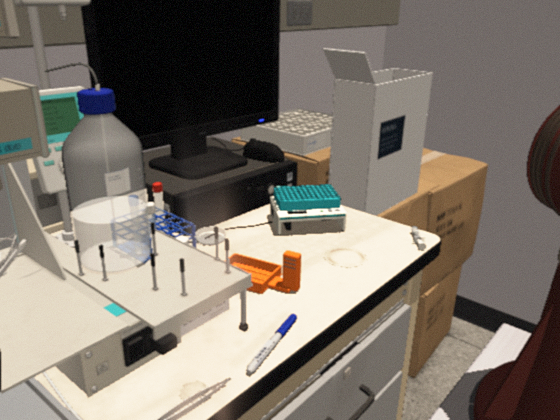

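View pics/top0.png

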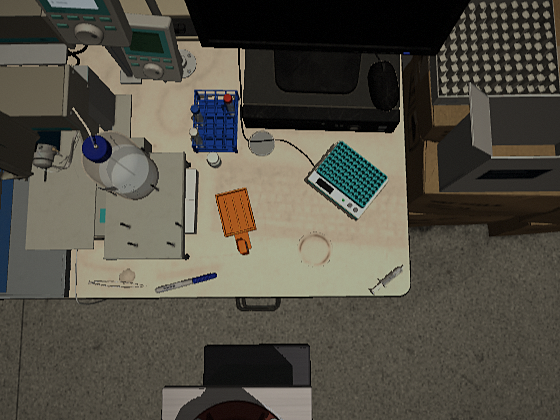

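Run:
```python
import cv2
a=cv2.imread("pics/top0.png")[120:270,190:420];cv2.imwrite("pics/z1.png",cv2.resize(a,None,fx=3.4,fy=3.4,interpolation=cv2.INTER_CUBIC))
a=cv2.imread("pics/scene0.png")[170:300,210:370];cv2.imwrite("pics/z2.png",cv2.resize(a,None,fx=4.5,fy=4.5,interpolation=cv2.INTER_CUBIC))
```

```text
(no output)
```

View pics/z1.png

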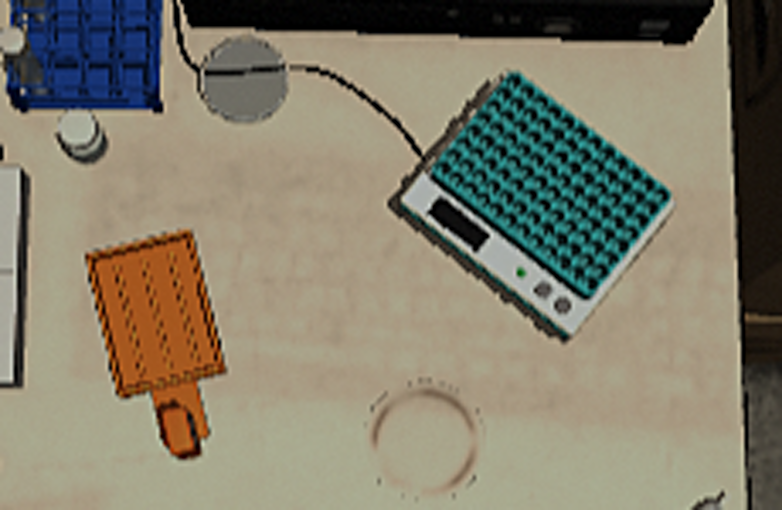

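View pics/z2.png

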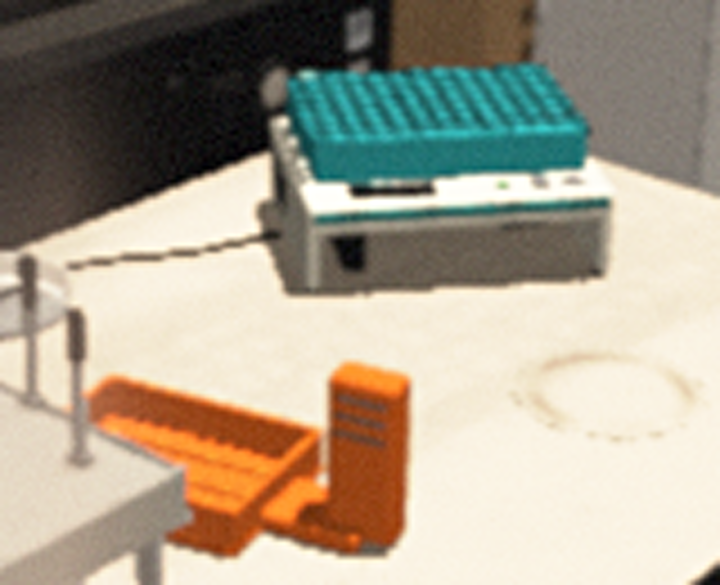

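```bash
cat > h.py <<'E'
import cv2,numpy as np
def ray(c,u,v,z):
    K=c["intrinsics"];T=c["world_to_cam"];R=T[:3,:3];t=T[:3,3]
    d=R.T@np.linalg.solve(K,[u,v,1.]);o=-R.T@t
    return o+d*(z-o[2])/d[2]
def proj(c,P):
    P=np.atleast_2d(P);q=P@c["world_to_cam"][:3,:3].T+c["world_to_cam"][:3,3]
    p=q@c["intrinsics"].T;return p[:,:2]/p[:,2:]
def big(m):
    n,l,s,_=cv2.connectedComponentsWithStats(m.astype(np.uint8));return l==1+s[1:,4].argmax()
def masks(c):
    h=cv2.cvtColor(c["color"],cv2.COLOR_RGB2HSV)
    H,S,V=h[...,0],h[...,1],h[...,2]
    return big((H<14)&(S>150)&(V>60)), (H>78)&(H<100)&(S>90)&(V>30)
def rect(c,m,z):
    ys,xs=np.nonzero(m);P=np.array([ray(c,x,y,z)[:2] for x,y in zip(xs,ys)],np.float32)*1000
    return cv2.minAreaRect(P),P
E
python3 - <<'E'
from h import *
c=dict(np.load("top0.npz"));s=dict(np.load("scene0.npz"))
o,t=masks(c)
t[:, :300]=0;t[:, 400:]=0;t=big(cv2.morphologyEx(t.astype(np.uint8),cv2.MORPH_CLOSE,np.ones((5,5))))
r,_=rect(c,t,.066);print("teal",r, o.sum())
# tray body: open to drop the tongue
b=cv2.morphologyEx(cv2.morphologyEx(o.astype(np.uint8),cv2.MORPH_CLOSE,np.ones((5,5))),cv2.MORPH_OPEN,np.ones((25,25)))
r,_=rect(c,b,.020);print("tray",r)
# station deck corners
for p in [(390,203),(568,341),(673,202)]:
    print([ (ray(c,(p[0]+.5)/3.4-.5+190,(p[1]+.5)/3.4-.5+120,z)*1000).round(1)[:2] for z in(.044,.0)])
# scene corners z2: scale 4.5 offset 210,170
for p,z in [((315,215),.044),((610,205),.044),((287,290),0),((320,292),0),((605,277),0),((370,545),0),((340,375),.068),((408,380),.068),((370,362),.068)]:
    print(p,z,(ray(s,(p[0]+.5)/4.5-.5+210,(p[1]+.5)/4.5-.5+170,z)*1000).round(1)[:2])
E
```

```text
teal ((595.0960083007812, -247.81369018554688), (127.23335266113281, 85.26727294921875), 50.22695541381836) 1343
tray ((518.2882690429688, 2.4333724975585938), (91.0543212890625, 63.78924560546875), 0.0652119591832161)
[array([ 587.5, -148.5]), array([ 596.5, -149.6])]
[array([ 498.3, -258.7]), array([ 503.8, -264.1])]
[array([ 586.2, -327.4]), array([ 595.2, -335.4])]
(315, 215) 0.044 [ 582.1 -149. ]
(610, 205) 0.044 [ 493.5 -244.9]
(287, 290) 0 [ 601.7 -153.5]
(320, 292) 0 [ 589.5 -161.9]
(605, 277) 0 [ 503.8 -261.2]
(370, 545) 0 [439.  -14.3]
(340, 375) 0.068 [449.7  -8.2]
(408, 380) 0.068 [429.7 -21.4]
(370, 362) 0.068 [448.2 -22.9]
```

```bash
cat >> h.py <<'E'
def tray(c):
    o,_=masks(c)
    b=cv2.morphologyEx(cv2.morphologyEx(o.astype(np.uint8),cv2.MORPH_CLOSE,np.ones((5,5))),cv2.MORPH_OPEN,cv2.getStructuringElement(cv2.MORPH_ELLIPSE,(25,25)))
    r,_=rect(c,b,.020);return o,b,r
E
python3 - <<'E'
from h import *
c=dict(np.load("top0.npz"));s=dict(np.load("scene0.npz"))
o,b,r=tray(c);print(r)
print("corners",[ (ray(c,(p[0]+.5)/3.4-.5+190,(p[1]+.5)/3.4-.5+120,.02)*1000).round(1)[:2] for p in[(86,255),(192,231),(225,370),(120,397)]])
print("grip top",[ (ray(c,(p[0]+.5)/3.4-.5+190,(p[1]+.5)/3.4-.5+120,.068)*1000).round(1)[:2] for p in[(158,407),(185,402),(200,455),(178,459)]])
# grip in scene: top face pixels brighter
I=s["color"][235:300,275:305].astype(int)
cv2.imwrite("pics/z3.png",cv2.resize(s["color"][225:300,225:310,::-1],None,fx=8,fy=8,interpolation=cv2.INTER_NEAREST))
# vial, pen
print("vial cap",ray(c,(80+.5)/3.4+189.5,(130+.5)/3.4+119.5,.052),"pen",ray(c,157,291,.006),ray(c,215,275,.006), "syr", ray(c,402,266,.005))
E
```

```text
((518.6168823242188, 2.2412986755371094), (100.90666961669922, 70.09901428222656), 13.619873046875)
corners [array([560.3,  47.7]), array([575.3, -20.8]), array([484.7, -42.2]), array([468.,  25.])]
grip top [array([456.9,  -4.2]), array([459.8, -20.8]), array([427.4, -30. ]), array([425. , -16.6])]
vial cap [0.63525554 0.04786135 0.052     ] pen [0.35177164 0.17349227 0.006     ] [0.38527591 0.04768701 0.006     ] syr [ 0.40149415 -0.35885999  0.005     ]
```

View pics/z3.png

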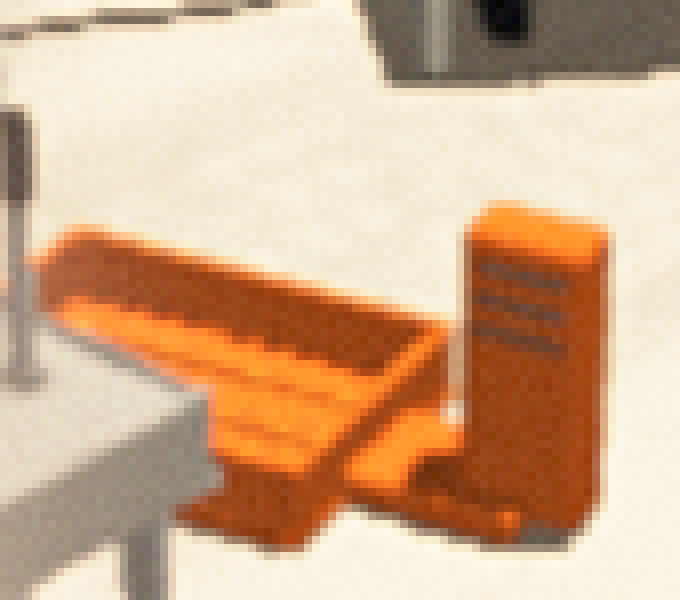

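Run:
```python
from h import *
c=dict(np.load("top0.npz"));s=dict(np.load("scene0.npz"))
P=lambda k:k["intrinsics"]@k["world_to_cam"][:3]
for n,a,b in[("cap",(97,149),(97,95)),("plate corner",(185,257),(246,279)),("pin",(125,243),(183,262)),("pin2",(170,243),(227,230)),("vialcap",(213,159),None)]:
    if b is None: continue
    X=cv2.triangulatePoints(P(c),P(s),np.array(a,float),np.array(b,float))[:,0];print(n,(X[:3]/X[3]).round(3))
```

```text
cap [0.586 0.202 0.324]
plate corner [0.423 0.102 0.079]
pin [0.442 0.203 0.142]
pin2 [0.445 0.116 0.153]
```

send_rows(deltas=[-1,-200,-224,0,-0.3,-1,-415,-448,0,-0.625,-1,-415,-448,0,-0.625,-1,-415,-448,0,-0.625,-1,-415,-448,0,-0.625,-1,-415,-448,0,-0.625,-1,-415,-448,0,-0.625,-1,-415,-448,0,-0.625,-1,-415,-448,0,-0.625,-1,-415,-448,0,-0.625,-1,-415,-448,0,-0.625,-1,-415,-448,0,-0.625])

```text
time_s: 1.1
ee_pos: [0.3977, 0.099, 0.2503]
tool_rot: [180.0, 0.0, -166.5]
wrist_force: [1.0, 0.3, -0.0]
finger_gap: 0.0852
```

Run:
```python
from station import arm
s=arm.state();print({k:np.round(v,4) if 0 else v for k,v in s.items() if k in("time_s","ee_pos","tool_rot","qpos")})
```

```text
{'time_s': 1.1, 'qpos': array([-4.45833435e+00, -2.79637803e+01, -2.44351818e+01,  9.35036753e+01,
        9.47639812e-03, -1.79951531e+01]), 'ee_pos': array([0.39767703, 0.09903361, 0.25033707]), 'tool_rot': array([ 1.79998687e+02,  2.66315877e-02, -1.66463179e+02])}
```

send_rows(deltas=[-1,-6,-40,0,0,-1,-10,-80,0,0,-1,-14,-110,40,0,-1,-14,-110,80,0,-1,-14,-110,120,0,-1,-14,-110,120,0,-1,-14,-110,120,0])

```text
time_s: 1.68
ee_pos: [0.435, -0.0021, 0.1285]
tool_rot: [179.8, -0.2, -166.5]
wrist_force: [-0.5, -0.1, 1.6]
finger_gap: 0.0853
```

Run:
```python
from station import arm
import cv2
s=arm.state();print({k:v for k,v in s.items() if k in("time_s","ee_pos","tool_rot","qpos")})
for n in("scene","top"):
    c=arm.camera(n);cv2.imwrite(f"pics/{n}1.png",cv2.resize(c["color"][150:310,150:400,::-1],None,fx=3,fy=3))
```

```text
{'time_s': 1.6833, 'qpos': array([-1.76131637e+01, -2.30891695e+01, -3.35150029e+01,  7.98680052e+01,
        8.29375356e-03, -3.11317783e+01]), 'ee_pos': array([ 0.43502097, -0.0020893 ,  0.12853292]), 'tool_rot': array([ 179.84098284,   -0.24723186, -166.48106355])}
```

View pics/scene1.png

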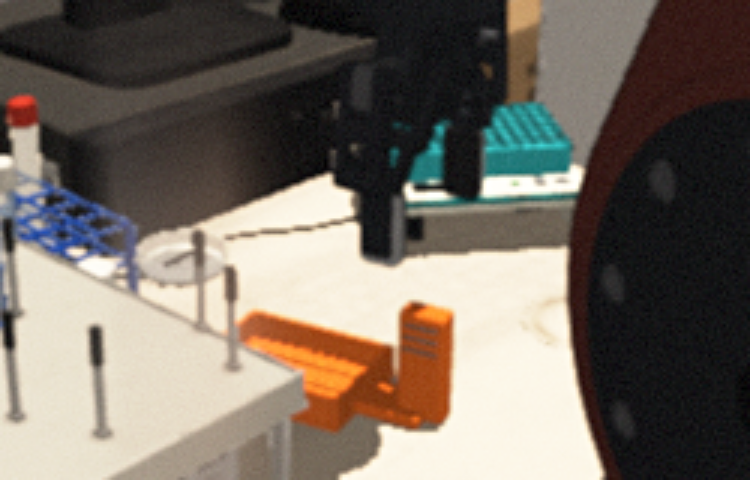

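send_rows(deltas=[-1,-3,-16,0,0,-1,-3,-16,0,0,-1,-3,-16,0,0])

```text
time_s: 2.03
ee_pos: [0.4451, -0.0178, 0.1331]
tool_rot: [-179.9, 0.2, -166.5]
wrist_force: [-0.2, -0.0, 0.2]
finger_gap: 0.0853
```

Run:
```python
from station import arm
import cv2
s=arm.state();print({k:v for k,v in s.items() if k in("time_s","ee_pos","tool_rot","qpos")})
```

```text
{'time_s': 2.0333, 'qpos': array([-1.92168729e+01, -2.18079333e+01, -3.20539753e+01,  7.95409366e+01,
        1.07435160e-02, -3.27385819e+01]), 'ee_pos': array([ 0.44506769, -0.01783199,  0.13313367]), 'tool_rot': array([-179.89383307,    0.18499225, -166.47809963])}
```

send_rows(deltas=[-1,3,0,30,0,-1,3,0,60,0,-1,3,0,79,0,-1,3,0,79,0,-1,3,0,79,0])

```text
time_s: 2.45
ee_pos: [0.4406, -0.0177, 0.0522]
tool_rot: [180.0, -0.0, -166.4]
wrist_force: [0.1, -1.2, 0.0]
finger_gap: 0.0851
```

Run:
```python
from station import arm
import cv2
for n in("scene","top"):
    c=arm.camera(n);cv2.imwrite(f"pics/{n}2.png",cv2.resize(c["color"][150:310,150:400,::-1],None,fx=3,fy=3))
print(arm.state()["ee_pos"],arm.state()["wrist_force"])
```

```text
[ 0.44198308 -0.0183258   0.05368063] [-0.66694323  0.2932941   0.89258575]
```

View pics/scene2.png

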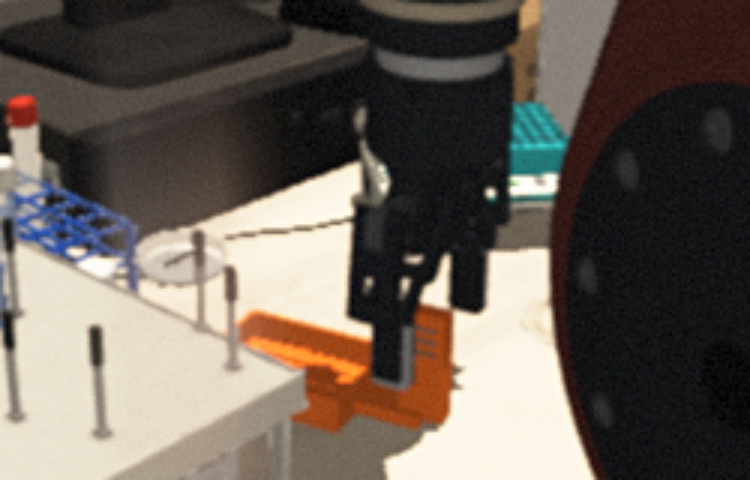

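View pics/top2.png

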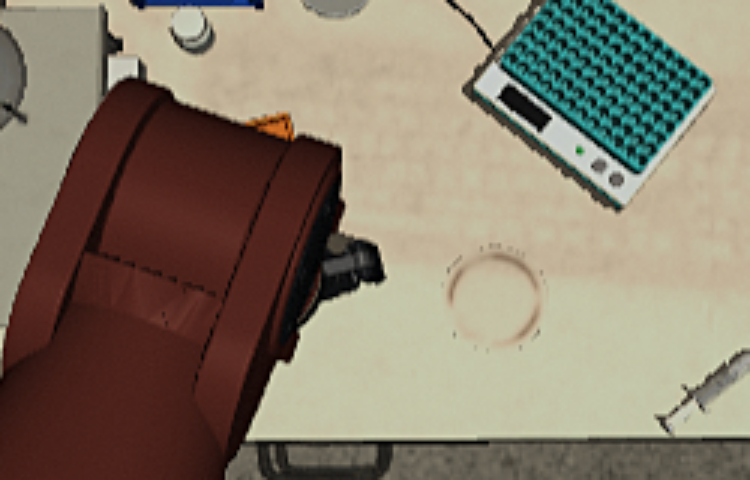

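The open jaws straddle the upright grip, around pixel (415,350) in the scene crop. Closing now.

send_rows(deltas=[1,0,0,0,0,1,0,0,0,0,1,0,0,0,0,1,0,0,0,0,1,0,0,0,0,1,0,0,0,0,1,0,0,0,0,1,0,0,0,0])

```text
time_s: 3.22
ee_pos: [0.4408, -0.0182, 0.0516]
tool_rot: [180.0, 0.0, -166.5]
wrist_force: [-0.2, 0.7, 3.8]
finger_gap: 0.0152
```

Run:
```python
from station import arm
s=arm.state();print(s)
```

```text
{'time_s': 3.2167, 'qpos': array([-1.94565133e+01, -1.95638555e+01, -3.88994376e+01,  7.06480847e+01,
        1.40947486e-02, -3.29895321e+01]), 'dq': array([-0.02201914, -0.00510033,  0.03013964, -0.03220627,  0.0510286 ,
       -0.03213249]), 'effort': array([-3.10258074e-01, -3.06789923e+01,  4.76374197e+01, -3.03877350e-01,
       -1.90959969e-01, -6.17078942e-03]), 'ee_pos': array([ 0.44083082, -0.01820668,  0.0516073 ]), 'tool_rot': array([ 1.79997071e+02,  2.13741226e-02, -1.66466980e+02]), 'wrist_force': array([-0.21981564,  0.73110385,  3.83175951]), 'torque': array([ 0.24266445,  0.06946642, -0.00338477]), 'finger_gap': 0.01521149659067583}
```

Run:
```python
from h import *
c=dict(np.load("top0.npz"));s=dict(np.load("scene0.npz"))
_,t=masks(c);t[:, :300]=0;t[:,400:]=0;t=big(cv2.morphologyEx(t.astype(np.uint8),cv2.MORPH_CLOSE,np.ones((5,5))))
r,P=rect(c,t,.066);cen=np.array(r[0]);
def fit(P,name,C,hx,hy,yaw=-39.5):
    # P boundary points mm; collect near each side of nominal rectangle, fitLine
    a=np.radians(yaw);R=np.array([[np.cos(a),np.sin(a)],[-np.sin(a),np.cos(a)]]);q=(P-C)@R.T
    for nm,sel in[("back",(abs(q[:,0]-hx)<5)&(abs(q[:,1])<hy-8)),("front",(abs(q[:,0]+hx)<5)&(abs(q[:,1])<hy-8)),("left",(abs(q[:,1]-hy)<5)&(abs(q[:,0])<hx-8)),("right",(abs(q[:,1]+hy)<5)&(abs(q[:,0])<hx-8))]:
        if sel.sum()<8: print(name,nm,sel.sum());continue
        vx,vy,x0,y0=cv2.fitLine(q[sel].astype(np.float32),cv2.DIST_HUBER,0,.01,.01).ravel()
        an=np.degrees(np.arctan2(vy,vx));an=(an+45)%90-45
        print(name,nm,sel.sum(),"yaw",round(yaw+an,2),"at",x0.round(1),y0.round(1))
con=max(cv2.findContours(t.astype(np.uint8),0,cv2.CHAIN_APPROX_NONE)[0],key=len)[:,0]
fit(np.array([ray(c,u,v,.066)[:2]*1000 for u,v in con]),"teal",cen,42.7,63.8)
# white deck
h=cv2.cvtColor(c["color"],cv2.COLOR_RGB2HSV)
cv2.imwrite("pics/z4.png",cv2.resize(c["color"][130:230,295:400,::-1],None,fx=7,fy=6,interpolation=cv2.INTER_NEAREST))
g=cv2.Canny(cv2.cvtColor(c["color"],cv2.COLOR_RGB2GRAY),60,140)
ys,xs=np.nonzero(g[130:230,295:400]);Q=np.array([ray(c,x+295,y+130,.044)[:2]*1000 for x,y in zip(xs,ys)])
fit(Q,"deck",np.array([586.,-238.3]),55,70)
con=None
```

```text
teal back 43 yaw -39.76 at 41.6 0.1
teal front 42 yaw -39.86 at -41.8 -0.3
teal left 25 yaw -39.23 at 0.0 62.9
teal right 26 yaw -39.64 at -4.8 -62.8
deck back 88 yaw -39.01 at 54.9 -1.0
deck front 123 yaw -37.72 at -53.6 -2.8
deck left 81 yaw -36.95 at -1.0 70.2
deck right 66 yaw -39.67 at -2.3 -70.4
```

View pics/z4.png

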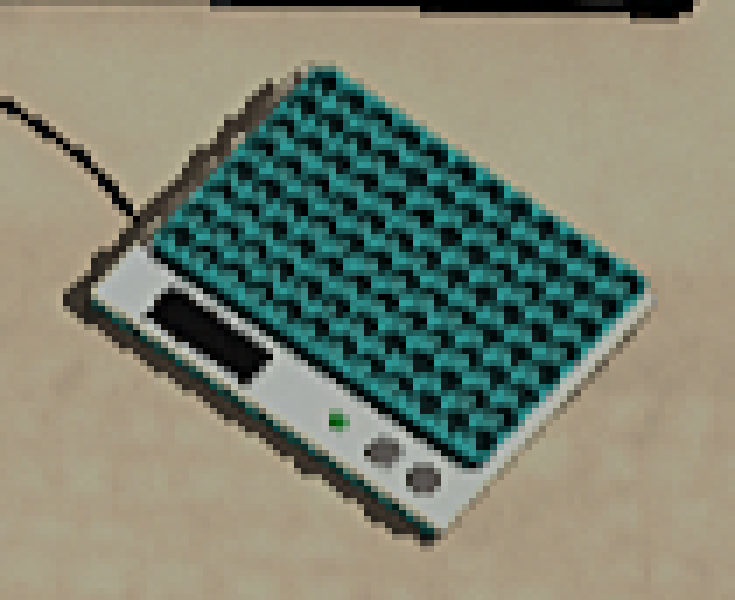

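Run:
```python
from h import *
c=dict(np.load("top0.npz"));s=dict(np.load("scene0.npz"))
L=ray(c,307.4,180,.044)[:2]*1000;R=ray(c,357.4,219,.044)[:2]*1000;B=ray(c,295+652/7-.5,130+297/6-.5,.044)[:2]*1000
print(L,R,B,np.linalg.norm(L-R),np.linalg.norm(B-R),np.degrees(np.arctan2(*(L-R)[::-1]))-90,np.degrees(np.arctan2(*(B-R)[::-1])),(L+B)/2)
a=np.radians(-39.7);X=np.array([np.cos(a),np.sin(a)]);Y=np.array([-X[1],X[0]])
print("mid front+55x",(L+R)/2+55*X, "teal proj", (np.array([595.1,-247.8])-(L+R)/2)@X,(np.array([595.1,-247.8])-(L+R)/2)@Y)
# overlay station + proj in the scene
C=(L+R)/2+55*X;
im=s["color"][:,:,::-1].copy()
for z in(0,.044):
    P=[np.r_[(C+sx*55*X+sy*70*Y)/1000,z] for sx,sy in[(-1,-1),(-1,1),(1,1),(1,-1)]]
    cv2.polylines(im,[np.round(proj(s,P)*8).astype(np.int32)],True,(0,0,255),1,shift=3)
cv2.imwrite("pics/z5.png",cv2.resize(im[170:250,250:360],None,fx=6,fy=6,interpolation=cv2.INTER_NEAREST))
```

```text
[ 586.03939396 -155.01996406] [ 500.28992485 -260.23067884] [ 586.37672385 -327.50259145] 135.728648254351 109.25404884121352 -39.180929558178875 -38.005592947760206 [ 586.20805891 -241.26127776]
mid front+55x [ 585.48163493 -242.75755142] teal proj 65.62131967957762 2.2642443641370273
```

View pics/z5.png

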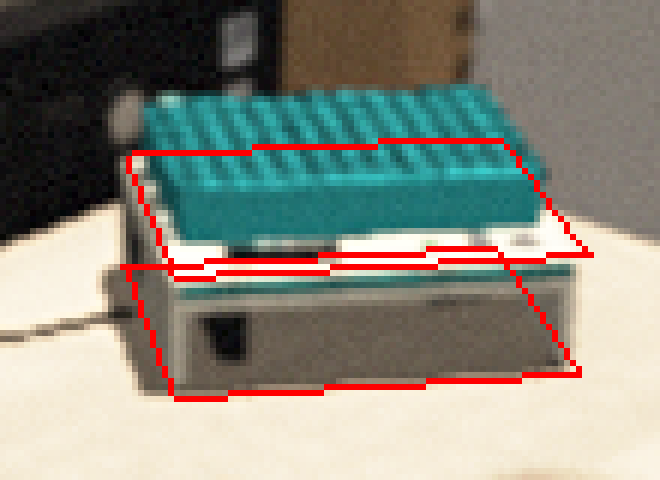

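send_rows(deltas=[1,0,0,-3,0,1,5,-10,-3,0.11,1,10,-20,-3,0.22,1,15,-31,-3,0.33,1,20,-42,-3,0.44,1,25,-53,-3,0.55,1,30,-64,-3,0.66,1,35,-75,-3,0.77,1,40,-85,-3,0.87,1,40,-85,-3,0.927,1,40,-85,-3,0.927,1,40,-85,-3,0.927])

```text
time_s: 4.22
ee_pos: [0.4214, -0.1101, 0.0542]
tool_rot: [180.0, -0.0, 140.5]
wrist_force: [0.1, 0.3, -2.4]
finger_gap: 0.0154
```

Run:
```python
from station import arm
import cv2,numpy as np
for n in("scene","top"):
    c=arm.camera(n);np.savez(n+"3.npz",**c)
    cv2.imwrite(f"pics/{n}3.png",cv2.resize(c["color"][140:300,200:420,::-1],None,fx=3.5,fy=3.5))
s=arm.state();print(s["time_s"],s["ee_pos"],s["tool_rot"],s["wrist_force"],s["torque"],s["finger_gap"])
```

```text
4.3167 [ 0.4215717  -0.10989206  0.0542172 ] [ 1.79996584e+02 -2.76299362e-02  1.40552712e+02] [-1.20700995 -0.84000462 -1.52389536] [0.09706982 0.06485415 0.01188938] 0.015546436509515416
```

View pics/scene3.png

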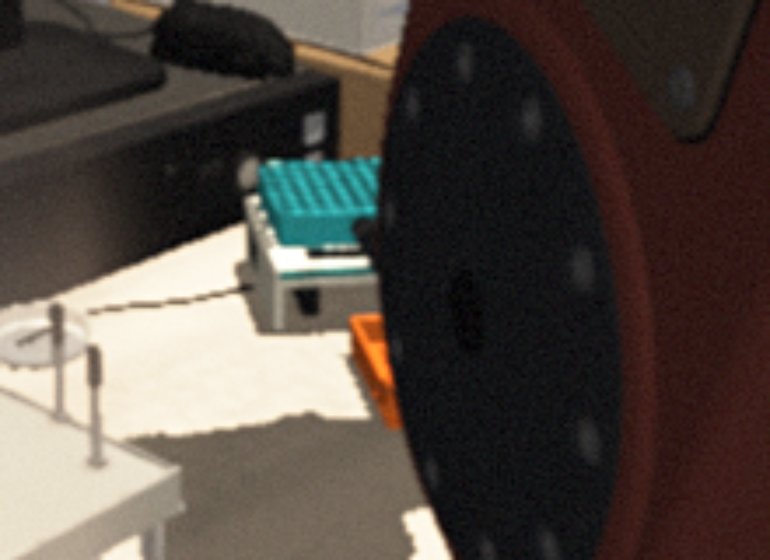

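View pics/top3.png

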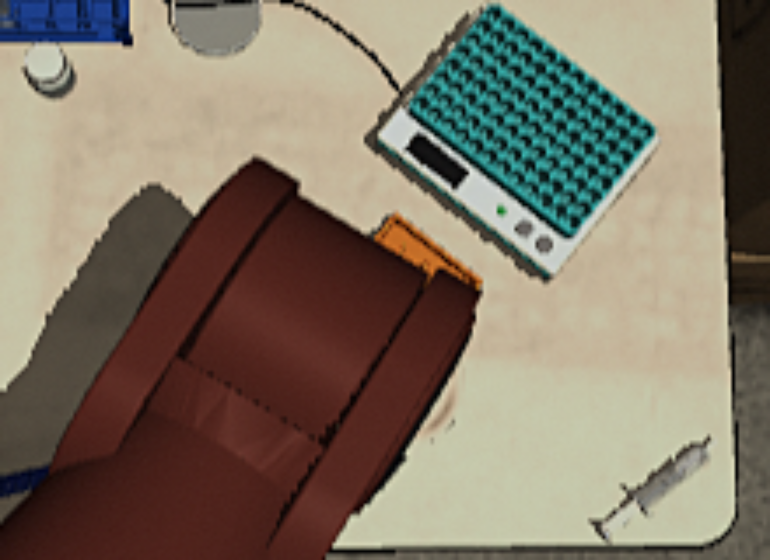

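Run:
```python
from h import *
c=dict(np.load("top3.npz"))
a=np.radians(-39.6);X=np.array([np.cos(a),np.sin(a)]);Y=np.array([-X[1],X[0]]);C=np.array([586,-241.])
L=ray(c,312.5,201.,.022)[:2]*1000;R=ray(c,336.8,221.9,.022)[:2]*1000
for p in(L,R): print(p,(p-C)@X,(p-C)@Y)
d=L-R;print(np.linalg.norm(d),np.degrees(np.arctan2(d[1],d[0]))-90)
cv2.imwrite("pics/z6.png",cv2.resize(c["color"][185:235,295:345,::-1],None,fx=11,fy=11,interpolation=cv2.INTER_NEAREST))
```

```text
[ 543.66136417 -166.19404758] -80.30558823458946 30.65131480203929
[ 497.19306831 -218.16626162] -82.98168953280054 -39.01397090860901
69.71666623774078 -41.79986119160248
```

View pics/z6.png

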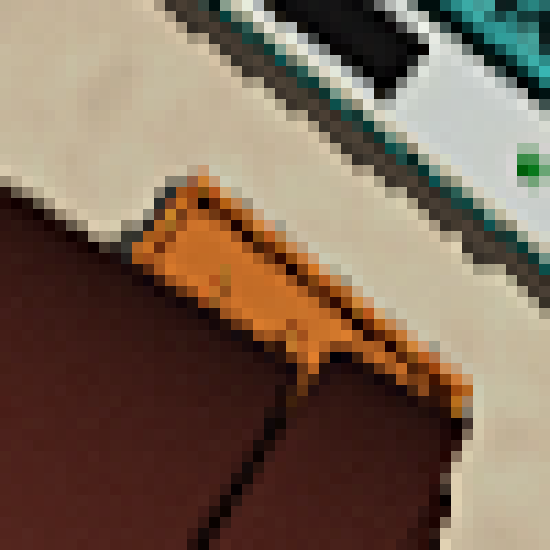

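send_rows(deltas=[1,-5,0,2,0,1,-12,0,2,0,1,-18,0,2,0,1,-23,0,2,0,1,-27,0,2,0,1,-30,0,2,0,1,-32,0,2,0,1,-34,0,2,0,1,-34,0,2,0])

```text
time_s: 5.07
ee_pos: [0.4481, -0.1321, 0.0524]
tool_rot: [180.0, 0.0, 140.4]
wrist_force: [-0.5, 0.3, -1.9]
finger_gap: 0.0151
```

send_rows(deltas=[1,-2,0,0,0,1,-4,0,0,0,1,-6,0,0,0,1,-8,0,0,0])

```text
time_s: 5.4
ee_pos: [0.4542, -0.1371, 0.0524]
tool_rot: [180.0, 0.0, 140.4]
wrist_force: [0.3, 0.4, -2.4]
finger_gap: 0.0152
```

send_rows(deltas=[1,-2,0,0,0,1,-4,0,0,0,1,-6,0,0,0,1,-8,0,0,0,1,-8,0,0,0])

```text
time_s: 5.82
ee_pos: [0.4605, -0.1423, 0.0524]
tool_rot: [180.0, 0.0, 140.4]
wrist_force: [-0.1, -1.6, -2.2]
finger_gap: 0.0156
```

send_rows(deltas=[1,-2,0,0,0,1,-4,0,0,0,1,-6,0,0,0,1,-6,0,0,0])

```text
time_s: 6.15
ee_pos: [0.4651, -0.1462, 0.0524]
tool_rot: [180.0, 0.0, 140.4]
wrist_force: [0.1, -0.7, -1.7]
finger_gap: 0.0152
```

send_rows(deltas=[1,-2,0,0,0,1,-4,0,0,0,1,-6,0,0,0,1,-6,0,0,0])

```text
time_s: 6.48
ee_pos: [0.4698, -0.15, 0.0524]
tool_rot: [180.0, 0.0, 140.4]
wrist_force: [1.0, -0.2, -1.5]
finger_gap: 0.0154
```

```bash
cat > st.py <<'E'
from station import arm
import numpy as np
a=np.radians(-39.6);X=np.array([np.cos(a),np.sin(a)]);Y=np.array([-X[1],X[0]])
s=arm.state();p=s["ee_pos"][:2]*1000-[586,-241];f=s["wrist_force"]
print("t",round(s["time_s"],2),"rear x",round(p@X+130,2),"y",round(p@Y,2),"z",s["ee_pos"][2].round(4),"F x,y,z",(f[:2]@X).round(1),(f[:2]@Y).round(1),f[2].round(1),"T",s["torque"].round(2),"yaw",s["tool_rot"][2].round(2),s["finger_gap"].round(4))
E
python3 st.py
```

```text
Traceback (most recent call last):
  File "st.py", line 5, in <module>
    print("t",round(s["time_s"],2),"rear x",round(p@X+130,2),"y",round(p@Y,2),"z",s["ee_pos"][2].round(4),"F x,y,z",(f[:2]@X).round(1),(f[:2]@Y).round(1),f[2].round(1),"T",s["torque"].round(2),"yaw",s["tool_rot"][2].round(2),s["finger_gap"].round(4))
                                                                                                                                                                                                                                 ^^^^^^^^^^^^^^^^^^^^^
AttributeError: 'float' object has no attribute 'round'
```

```bash
sed -i 's/s\["finger_gap"\].round(4)/round(float(s["finger_gap"]),4)/' st.py; python3 st.py
```

```text
t 6.48 rear x -17.53 y -3.96 z 0.0524 F x,y,z 0.9 0.5 -1.5 T [ 0.07  0.04 -0.04] yaw 140.41 0.0154
```

send_rows(deltas=[1,0,1,0,0,1,0,2,0,0,1,0,3,0,0,1,0,4,0,0,1,0,4,0,0])

```text
time_s: 6.9
ee_pos: [0.4721, -0.1464, 0.0524]
tool_rot: [180.0, -0.0, 140.4]
wrist_force: [-0.3, 0.2, -2.5]
finger_gap: 0.0151
```

```bash
python3 st.py
```

```text
t 6.9 rear x -18.03 y 0.28 z 0.0524 F x,y,z -0.3 0.0 -2.5 T [ 0.05  0.11 -0.01] yaw 140.43 0.0151
```

send_rows(deltas=[1,0,0.7,0,0,1,0,1.4,0,0,1,0,2,0,0])

```text
time_s: 7.15
ee_pos: [0.4733, -0.145, 0.0524]
tool_rot: [180.0, 0.0, 140.4]
wrist_force: [-0.5, 0.3, -1.1]
finger_gap: 0.0154
```

```bash
python3 st.py
```

```text
t 7.15 rear x -17.98 y 2.14 z 0.0524 F x,y,z -0.6 -0.0 -1.1 T [ 0.08  0.03 -0.01] yaw 140.42 0.0154
```

send_rows(deltas=[1,0,0.7,0,0,1,0,1.4,0,0,1,0,2,0,0,1,0,2,0,0])

```text
time_s: 7.48
ee_pos: [0.4746, -0.1435, 0.0524]
tool_rot: [180.0, -0.0, 140.4]
wrist_force: [0.2, -0.8, -1.7]
finger_gap: 0.0149
```

```bash
python3 st.py
```

```text
t 7.48 rear x -18.0 y 4.17 z 0.0524 F x,y,z 0.7 -0.5 -1.7 T [ 0.02  0.13 -0.01] yaw 140.42 0.0149
```

send_rows(deltas=[1,0,0.7,0,0,1,0,1.4,0,0,1,0,2,0,0,1,0,2,0,0])

```text
time_s: 7.82
ee_pos: [0.4756, -0.1421, 0.0523]
tool_rot: [-180.0, -0.0, 140.4]
wrist_force: [-2.3, -2.0, -0.1]
finger_gap: 0.0155
```

```bash
python3 st.py
```

```text
t 7.82 rear x -18.12 y 5.78 z 0.0523 F x,y,z -0.5 -3.0 -0.1 T [-0.33  0.67 -0.34] yaw 140.39 0.0155
```

send_rows(deltas=[1,0,0.8,0,0,1,0,0.8,0,0,1,0,0.8,0,0])

```text
time_s: 8.07
ee_pos: [0.4758, -0.1417, 0.0523]
tool_rot: [-179.9, -0.0, 140.4]
wrist_force: [-4.3, -2.0, -0.2]
finger_gap: 0.0154
```

```bash
python3 st.py
```

```text
t 8.07 rear x -18.22 y 6.25 z 0.0523 F x,y,z -2.0 -4.3 -0.2 T [-0.62  1.16 -0.56] yaw 140.37 0.0154
```

send_rows(deltas=[1,0,-2,0,0,1,0,-3.4,0,0,1,-2,-3.4,0,0,1,-4,-3.4,0,0,1,-6,-3.4,0,0,1,-8,-3.4,0,0,1,-10,-3.4,0,0,1,-10,-3.4,0,0])

```text
time_s: 8.73
ee_pos: [0.4823, -0.1506, 0.0524]
tool_rot: [180.0, 0.0, 140.4]
wrist_force: [0.5, -0.1, -2.5]
finger_gap: 0.0154
```

```bash
python3 st.py
```

```text
t 8.73 rear x -7.53 y 3.5 z 0.0524 F x,y,z 0.4 0.3 -2.5 T [0.07 0.07 0.01] yaw 140.42 0.0154
```

send_rows(deltas=[1,0,1,0,0,1,0,2,0,0,1,0,3,0,0,1,0,3,0,0,1,0,3,0,0])

```text
time_s: 9.15
ee_pos: [0.4833, -0.1483, 0.0523]
tool_rot: [-179.9, -0.0, 140.4]
wrist_force: [-4.7, -2.0, -0.8]
finger_gap: 0.0154
```

```bash
python3 st.py
```

```text
t 9.15 rear x -8.22 y 6.01 z 0.0523 F x,y,z -2.4 -4.5 -0.8 T [-0.61  0.96 -0.4 ] yaw 140.39 0.0154
```

send_rows(deltas=[1,0,-2,0,0,1,0,-3.3,0,0,1,-1,-3.3,0,0,1,-2.5,-3.3,0,0,1,-4,-3.3,0,0,1,-5.5,-3.3,0,0,1,-7,-3.3,0,0,1,-8.5,-3.3,0,0,1,-8.5,-3.3,0,0])

```text
time_s: 9.9
ee_pos: [0.4886, -0.1562, 0.0524]
tool_rot: [180.0, 0.0, 140.4]
wrist_force: [1.0, -0.3, -2.7]
finger_gap: 0.0158
```

```bash
python3 st.py
```

```text
t 9.9 rear x 0.89 y 3.2 z 0.0524 F x,y,z 1.0 0.4 -2.7 T [ 0.09  0.04 -0.01] yaw 140.42 0.0158
```

send_rows(deltas=[1,-1,0,0,0,1,-2,0,0,0,1,-3,0,0,0,1,-4,0,0,0,1,-4,0,0,0])

```text
time_s: 10.32
ee_pos: [0.4915, -0.1587, 0.0524]
tool_rot: [180.0, 0.0, 140.4]
wrist_force: [-0.4, -0.5, -2.1]
finger_gap: 0.0153
```

```bash
python3 st.py
```

```text
t 10.32 rear x 4.78 y 3.17 z 0.0524 F x,y,z 0.0 -0.6 -2.1 T [0.05 0.12 0.01] yaw 140.42 0.0153
```

send_rows(deltas=[1,-1,0,0,0,1,-2,0,0,0,1,-3,0,0,0,1,-4,0,0,0,1,-5,0,0,0,1,-5,0,0,0])

```text
time_s: 10.82
ee_pos: [0.4954, -0.1619, 0.0524]
tool_rot: [180.0, 0.0, 140.4]
wrist_force: [-0.3, -0.6, -2.1]
finger_gap: 0.0154
```

```bash
python3 st.py
```

```text
t 10.82 rear x 9.76 y 3.15 z 0.0524 F x,y,z 0.2 -0.6 -2.1 T [ 0.06  0.08 -0.01] yaw 140.41 0.0154
```

send_rows(deltas=[1,-1,0,0,0,1,-2,0,0,0,1,-3,0,0,0,1,-4,0,0,0,1,-5,0,0,0,1,-6,0,0,0,1,-6,0,0,0])

```text
time_s: 11.4
ee_pos: [0.5, -0.1657, 0.0524]
tool_rot: [180.0, 0.0, 140.4]
wrist_force: [-0.0, 0.1, -2.0]
finger_gap: 0.0154
```

```bash
python3 st.py
```

```text
t 11.4 rear x 15.75 y 3.16 z 0.0524 F x,y,z -0.1 0.1 -2.0 T [ 0.06  0.   -0.02] yaw 140.42 0.0154
```

send_rows(deltas=[1,-1,0,0,0,1,-2,0,0,0,1,-3,0,0,0,1,-4,0,0,0,1,-5,0,0,0,1,-6,0,0,0,1,-7,0,0,0,1,-8,0,0,0,1,-8,0,0,0])

```text
time_s: 12.15
ee_pos: [0.5061, -0.1708, 0.0524]
tool_rot: [180.0, 0.0, 140.4]
wrist_force: [-0.0, 0.0, -1.7]
finger_gap: 0.0153
```

```bash
python3 st.py
```

```text
t 12.15 rear x 23.72 y 3.18 z 0.0524 F x,y,z -0.0 0.0 -1.7 T [0.07 0.09 0.02] yaw 140.42 0.0153
```

send_rows(deltas=[1,-1,0,0,0,1,-2,0,0.5,0,1,-3,0,0.7,0,1,-4,0,0.7,0,1,-5,0,0.7,0,1,-6,0,0.7,0,1,-7,0,0.7,0,1,-7,0,0.7,0])

```text
time_s: 12.82
ee_pos: [0.5116, -0.1753, 0.0517]
tool_rot: [180.0, 0.0, 140.4]
wrist_force: [-0.5, -0.4, -1.2]
finger_gap: 0.0153
```

```bash
python3 st.py
```

```text
t 12.82 rear x 30.8 y 3.17 z 0.0517 F x,y,z -0.2 -0.6 -1.2 T [-0.02  0.02  0.05] yaw 140.41 0.0153
```

send_rows(deltas=[1,-1,0,0,0,1,-2,0,0,0,1,-3,0,0,0,1,-4,0,0,0,1,-4,0,0,0])

```text
time_s: 13.23
ee_pos: [0.5147, -0.1779, 0.0517]
tool_rot: [180.0, 0.0, 140.4]
wrist_force: [-0.4, -0.2, -0.1]
finger_gap: 0.0151
```

```bash
python3 st.py
```

```text
t 13.23 rear x 34.82 y 3.17 z 0.0517 F x,y,z -0.2 -0.4 -0.1 T [ 0.08 -0.02 -0.01] yaw 140.41 0.0151
```

send_rows(deltas=[1,-1,0,0,0,1,-2,0,0,0,1,-3,0,0,0,1,-3,0,0,0])

```text
time_s: 13.57
ee_pos: [0.5161, -0.1789, 0.0517]
tool_rot: [-180.0, -0.1, 140.4]
wrist_force: [-6.7, 5.5, 7.0]
finger_gap: 0.0155
```

```bash
python3 st.py
```

```text
t 13.57 rear x 36.54 y 3.25 z 0.0517 F x,y,z -8.7 0.0 7.0 T [ 0.93  1.26 -0.04] yaw 140.43 0.0155
```

send_rows(deltas=[1,0,0,0,0,1,0,0,0,0,1,0,0,0,0])

```text
time_s: 13.82
ee_pos: [0.5161, -0.1789, 0.0517]
tool_rot: [180.0, -0.1, 140.4]
wrist_force: [-6.8, 5.0, 6.2]
finger_gap: 0.0155
```

```bash
python3 st.py
```

```text
t 13.82 rear x 36.55 y 3.24 z 0.0517 F x,y,z -8.4 -0.5 6.2 T [ 0.95  1.16 -0.07] yaw 140.43 0.0155
```

send_rows(deltas=[1,0,0,-0.7,0,1,-0.6,0,-0.7,0,1,-1.2,0,-0.7,0,1,-1.2,0,-0.7,0])

```text
time_s: 14.15
ee_pos: [0.5173, -0.18, 0.0519]
tool_rot: [180.0, -0.1, 140.4]
wrist_force: [-3.4, 3.3, 0.3]
finger_gap: 0.0149
```

```bash
python3 st.py
```

```text
t 14.15 rear x 38.24 y 3.21 z 0.0519 F x,y,z -4.7 0.4 0.3 T [0.68 0.74 0.02] yaw 140.43 0.0149
```

send_rows(deltas=[1,-0.7,0,0,0,1,-1.4,0,0,0,1,-2,0,0,0,1,-2,0,0,0])

```text
time_s: 14.48
ee_pos: [0.5192, -0.1816, 0.0521]
tool_rot: [180.0, -0.0, 140.4]
wrist_force: [-2.8, 2.1, -2.4]
finger_gap: 0.0151
```

```bash
python3 st.py
```

```text
t 14.48 rear x 40.65 y 3.17 z 0.0521 F x,y,z -3.5 -0.2 -2.4 T [0.66 0.7  0.06] yaw 140.42 0.0151
```

send_rows(deltas=[1,-0.5,0,0,0,1,-1,0,0,0,1,-1.5,0,0,0,1,-1.5,0,0,0])

```text
time_s: 14.82
ee_pos: [0.5204, -0.1826, 0.0523]
tool_rot: [180.0, -0.0, 140.4]
wrist_force: [-2.8, 1.9, -3.4]
finger_gap: 0.0151
```

```bash
python3 st.py
```

```text
t 14.82 rear x 42.24 y 3.19 z 0.0523 F x,y,z -3.4 -0.4 -3.4 T [0.72 0.71 0.02] yaw 140.42 0.0151
```

send_rows(deltas=[1,-0.4,0,0,0,1,-0.8,0,0,0,1,-1.2,0,0,0,1,-1.2,0,0,0])

```text
time_s: 15.15
ee_pos: [0.5213, -0.1834, 0.0523]
tool_rot: [180.0, -0.0, 140.4]
wrist_force: [-2.7, 3.2, -3.5]
finger_gap: 0.0154
```

```bash
python3 st.py
```

```text
t 15.15 rear x 43.44 y 3.19 z 0.0523 F x,y,z -4.2 0.8 -3.5 T [0.85 0.83 0.08] yaw 140.42 0.0154
```

send_rows(deltas=[1,-0.5,0,0,0,1,-1,0,0,0,1,-1,0,0,0])

```text
time_s: 15.4
ee_pos: [0.5219, -0.1838, 0.0523]
tool_rot: [180.0, -0.0, 140.4]
wrist_force: [-4.3, 3.5, -1.1]
finger_gap: 0.0155
```

```bash
python3 st.py
```

```text
t 15.4 rear x 44.16 y 3.22 z 0.0523 F x,y,z -5.5 -0.0 -1.1 T [ 1.04  1.01 -0.08] yaw 140.42 0.0155
```

send_rows(deltas=[1,-0.4,0,0,0,1,-0.8,0,0,0,1,-0.8,0,0,0])

```text
time_s: 15.65
ee_pos: [0.522, -0.1837, 0.0522]
tool_rot: [180.0, -0.1, 140.4]
wrist_force: [-6.4, 6.6, -0.3]
finger_gap: 0.0153
```

```bash
python3 st.py
```

```text
t 15.65 rear x 44.17 y 3.31 z 0.0522 F x,y,z -9.2 1.0 -0.3 T [ 1.45  1.53 -0.06] yaw 140.43 0.0153
```

send_rows(deltas=[1,-0.5,0,0,0,1,-0.5,0,0.3,0,1,-0.5,0,0.6,0,1,-0.5,0,0.6,0])

```text
time_s: 15.98
ee_pos: [0.522, -0.1836, 0.0518]
tool_rot: [180.0, -0.2, 140.4]
wrist_force: [-11.9, 10.7, 5.0]
finger_gap: 0.0151
```

```bash
python3 st.py
```

```text
t 15.98 rear x 44.08 y 3.42 z 0.0518 F x,y,z -16.0 0.6 5.0 T [ 1.84  2.06 -0.11] yaw 140.44 0.0151
```

send_rows(deltas=[1,0.6,0,0,0,1,1.2,0,0,0,1,1.2,0,0,0,-1,1.2,0,0,0,-1,1.2,0,0,0,-1,1.2,0,0,0,-1,1.2,0,0,0,-1,1.2,0,0,0,-1,1.2,0,0,0,-1,1.2,0,0,0])

```text
time_s: 16.82
ee_pos: [0.5223, -0.1842, 0.0519]
tool_rot: [180.0, 0.0, 140.4]
wrist_force: [-0.1, -0.5, -0.5]
finger_gap: 0.0855
```

```bash
python3 st.py
```

```text
t 16.82 rear x 44.71 y 3.18 z 0.0519 F x,y,z 0.3 -0.5 -0.5 T [-0.06 -0.03 -0.01] yaw 140.42 0.0855
```

Open, no residual force. Rise straight up, then back off to let the cameras see.

send_rows(deltas=[-1,0,0,-15,0,-1,0,0,-45,0,-1,0,0,-85,0,-1,0,0,-125,0,-1,0,0,-165,0,-1,40,30,-180,0,-1,70,70,-180,0,-1,80,110,-180,0,-1,80,150,-180,0,-1,80,190,-180,0,-1,80,230,-180,0,-1,80,230,-180,0])

```text
time_s: 17.82
ee_pos: [0.609, 0.0486, 0.2309]
tool_rot: [179.9, -0.0, 140.6]
wrist_force: [0.8, 0.6, 0.1]
finger_gap: 0.0854
```

Run:
```python
from station import arm
import cv2,numpy as np
for n in("scene","top"):
    c=arm.camera(n);np.savez(n+"4.npz",**c)
    cv2.imwrite(f"pics/{n}4.png",cv2.resize(c["color"][130:300,200:430,::-1],None,fx=3.4,fy=3.4))
s=arm.state();print(s["time_s"],s["ee_pos"],s["wrist_force"])
```

```text
17.9167 [0.60771031 0.04610402 0.23105109] [ 0.02080683 -1.48203343 -0.45449245]
```

View pics/scene4.png

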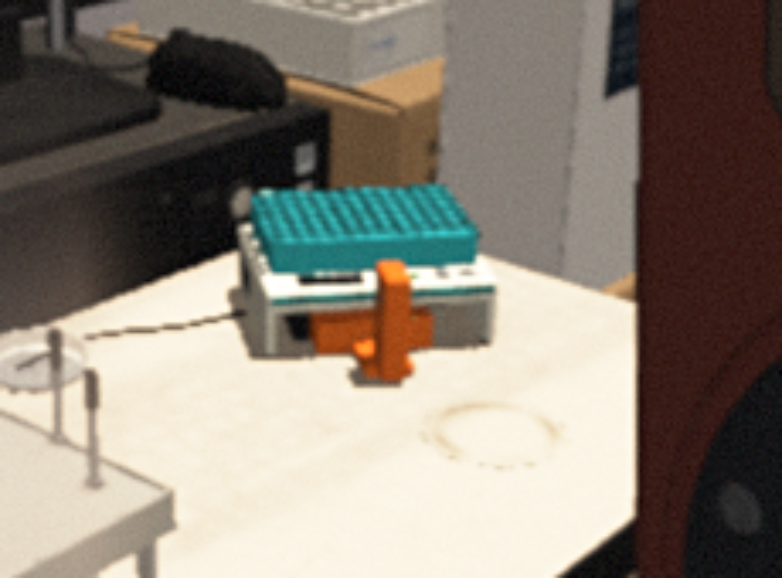

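View pics/top4.png

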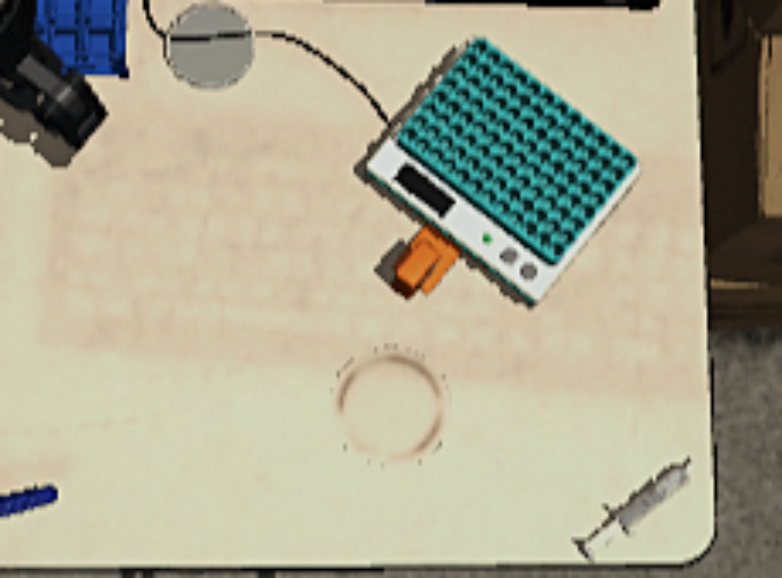

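Run:
```python
from h import *
from station import arm
c=dict(np.load("top4.npz"));o,_=masks(c)
a=np.radians(-39.6);X=np.array([np.cos(a),np.sin(a)]);Y=np.array([-X[1],X[0]]);C=np.array([586,-241.])
p=ray(c,200+418/3.4,130+262/3.4,.068)[:2]*1000
print("grip station frame",(p-C)@X,(p-C)@Y,"expect -86, ~3-6")
print("syr",ray(c,402,266,.005)); d=np.abs(c["color"][250:300].astype(int)-np.load("top0.npz")["color"][250:300]).max(2)
print("changed px: pen",(d[:,150:220]>60).sum(),"syr",(d[:,365:410]>60).sum())
arm.job_done();print(arm.state()["time_s"])
```

```text
grip station frame -83.54341517184629 2.321313299754771 expect -86, ~3-6
syr [ 0.40149415 -0.35885999  0.005     ]
changed px: pen 1256 syr 0
the job is handed in; nothing more can be done
the job is handed in; nothing more can be done
```

Run:
```python
from h import *
for n in("top0","top4"):
    k=np.load(n+".npz")["color"];h=cv2.cvtColor(k,cv2.COLOR_RGB2HSV)[265:300,150:225]
    m=(h[...,0]>105)&(h[...,0]<130)&(h[...,1]>150);ys,xs=np.nonzero(m);print(n,m.sum(),xs.max()+150,ys.min()+265, xs.mean()+150,ys.mean()+265)
a=np.vstack([np.load(n+".npz")["color"][140:300,100:230,::-1] for n in("top0","top4")]);cv2.imwrite("pics/z9.png",cv2.resize(a,None,fx=1.8,fy=1.8))
```

```text
top0 119 216 273 203.7731092436975 277.52100840336135
top4 123 216 270 201.8048780487805 277.5528455284553
```

View pics/z9.png

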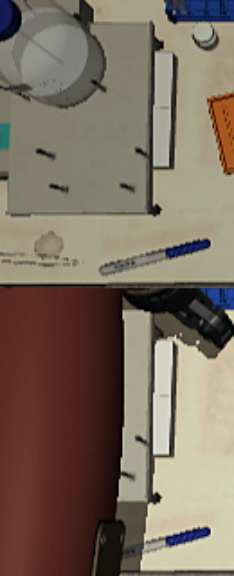

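The tray is in the bay and at its end stop, the jaws have let go, and I handed the job in at about 18 s. No verdict was reported.

I pinched the upright grip and turned the tray in line with the bay. I entered right of the left wall, felt that wall at about 4.5 N, backed off about 1.3 mm to the middle of the channel, and slid in without touching anything else. The plunger met the tray at roughly 4 N, and the tray stopped at a computed rear-edge position of x = 44.2 mm (stop is at 44). The highest push I read was about 16 N, but I only had readings between moves. Then I opened the gripper (force fell to about zero) and lifted clear.

**Last checks:**
- **Tray position:** the final pictures show the tray under the deck with only its tongue and grip outside. The grip measured at station x = -83.5 mm, y = 2.3 mm. Home would be -86, so this is within camera accuracy but 2.5 mm off.
- **Plunger:** I could not see it or read its joint. That it is fully in is inferred from the contact at about 36 mm and the hard stop at about 44 mm.
- **Side position:** the y estimate was about 3 mm, within the 0 to 25 mm limit but only about 3 mm from its lower edge.
- **Syringe:** its pixels were unchanged.
- **Pen:** my pixel comparison flagged a change, but that was the arm covering part of it. The tip of the blue cap was still at the same column.
- **Vial:** the gripper hid it in the last top picture, so I did not confirm it. It was still in place when the tray reached the bay, and the gripper came near it only on the way out, with its fingertips about 0.21 m above the bench.

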